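Sort full and empty sample jars by feel

TASK

Three closed sample jars on the bench look alike, but some hold a steel sample and some are empty: lift them and feel which is which. Slide the cabinet's orange safety catch aside, pull the drawer open, then stand every full jar upright in the drawer and every empty jar upright in the green crate. Set the jars down rather than dropping them, and leave the other things on the bench where they are.

Things in the scene. Friction and masses are not known exactly. Their poses are not given: they have to be found in the camera images.
- jar_1_center (a point): one of three look-alike jars: opaque white square plastic, 46 x 46 x 75 mm high, plus a round red cap (40 mm diameter, 17 mm high), 92 mm in all; loose, upright on the bench. The point is its centre, 46 mm above its underside; z up, x, y square to its sides. Empty about 85 g; full (loose steel sample inside) 0.45 to 0.65 kg. Which are full changes each start and is not seen; one or two of the three are
- jar_2_center (a point): one of three look-alike jars: opaque white square plastic, 46 x 46 x 75 mm high, plus a round red cap (40 mm diameter, 17 mm high), 92 mm in all; loose, upright on the bench. The point is its centre, 46 mm above its underside; z up, x, y square to its sides. Empty about 85 g; full (loose steel sample inside) 0.45 to 0.65 kg. Which are full changes each start and is not seen; one or two of the three are
- jar_3_center (a point): one of three look-alike jars: opaque white square plastic, 46 x 46 x 75 mm high, plus a round red cap (40 mm diameter, 17 mm high), 92 mm in all; loose, upright on the bench. The point is its centre, 46 mm above its underside; z up, x, y square to its sides. Empty about 85 g; full (loose steel sample inside) 0.45 to 0.65 kg. Which are full changes each start and is not seen; one or two of the three are
- cabinet: fixed blue steel cabinet, 220 mm deep, 240 wide, 120 high, with one drawer opening to its -x (roughly towards the robot), left or right of the jars, the crate on the other side. Origin on the bench, midway along its width, 48 mm before the shut drawer front; x into the cabinet, y along its width, z up. Shut, the front is at x = 48 mm, the handle at -12; the cabinet body spans x = 60 to 280 mm
- handle (a point): middle of the drawer's steel handle bar: 120 mm long along the cabinet's y, 12 mm thick, 112 mm above the bench, 60 mm in front of the drawer front (free space behind it); axes as the cabinet's. It moves with the drawer
- drawer (a joint): how far the drawer is pulled out, m: 0 shut, 0.13 at the stop; needs about 3 N, and stays where it is left. The catch bars it mechanically until it is released
- drawer_floor (a point): point on the drawer's inner floor, 12 mm above the bench, moving with the drawer; axes as the cabinet's. From it the inside spans x = -65 to 111 mm and y = -108 to 108 mm; fully out, x = -65 to 65 mm shows. The front panel rises 106 mm above the floor (a 24 mm wide steel lug in its middle 15 mm more), the side walls 45 mm
- catch_tab (a point): middle of the upright orange thumb tab of the safety catch on top of the cabinet near its front: 32 mm (cabinet x) by 14 mm (cabinet y), 36 mm high, from 140 to 176 mm above the bench (this point at 160 mm); axes as the cabinet's. It slides along the cabinet's +y
- catch (a joint): slide of the safety catch towards the cabinet's +y, m: about 0 barred, 0.045 at the stop; the drawer is free above 0.03. Moves with about 2 N and stays where it is left
- crate: fixed open green plastic crate for the empty jars, 210 (x) x 170 (y) x 50 mm high, walls and floor 5 mm; origin at the centre of its underside, z up
- wash_bottle: bystander, to be left where it is: white wash bottle with red cap and bent spout, 64 mm diameter, 212 mm high; origin under its centre
- beaker: bystander, to be left where it is: glass beaker, 66 mm diameter, 75 mm high; origin under its centre
- caliper: bystander, to be left where it is: steel caliper lying flat, 160 mm long along its y, 10 mm thick; origin under its beam's middle
- copper_ring: bystander, to be left where it is: flat copper ring, 90 mm diameter, 8 mm thick; origin under its centre

How it is judged:
On the way, in this order (a step that is already met when the one before it is completed fails the run):
1. the safety catch is slid aside with the drawer still shut (value of joint catch above 0.03 m and value of joint drawer below 0.02 m), for 0.1 s.
2. the drawer is pulled open at least 100 mm (value of joint drawer above 0.1 m), for 0.1 s.
At the end, for the whole second after the job is handed in: Every full jar stands upright (within 0.15 rad) on the floor of the drawer and every empty jar stands upright on the floor of the green crate, all released and at rest. (Full: it bears on the drawer with more than 2.5 N; empty: it bears on the crate with 0.3 to 2.5 N.) (((x of jar_1_center in the frame of drawer_floor between -0.043 and 0.09 m and y of jar_1_center in the frame of drawer_floor between -0.088 and 0.088 m and z of jar_1_center in the frame of drawer_floor between 0.034 and 0.058 m and contact force between jar_1 and drawer above 2.5 N) or (x of jar_1_center in the frame of crate between -0.08 and 0.08 m and y of jar_1_center in the frame of crate between -0.06 and 0.06 m and z of jar_1_center in the frame of crate between 0.038 and 0.064 m and contact force between jar_1 and crate between 0.3 and 2.5 N)) and angle between each of jar_1_center, jar_2_center, jar_3_center's own z axis and vertical below 0.15 rad and linear speed of each of jar_1, jar_2, jar_3 below 0.02 m/s and ((x of jar_2_center in the frame of drawer_floor between -0.043 and 0.09 m and y of jar_2_center in the frame of drawer_floor between -0.088 and 0.088 m and z of jar_2_center in the frame of drawer_floor between 0.034 and 0.058 m and contact force between jar_2 and drawer above 2.5 N) or (x of jar_2_center in the frame of crate between -0.08 and 0.08 m and y of jar_2_center in the frame of crate between -0.06 and 0.06 m and z of jar_2_center in the frame of crate between 0.038 and 0.064 m and contact force between jar_2 and crate between 0.3 and 2.5 N)) and ((x of jar_3_center in the frame of drawer_floor between -0.043 and 0.09 m and y of jar_3_center in the frame of drawer_floor between -0.088 and 0.088 m and z of jar_3_center in the frame of drawer_floor between 0.034 and 0.058 m and contact force between jar_3 and drawer above 2.5 N) or (x of jar_3_center in the frame of crate between -0.08 and 0.08 m and y of jar_3_center in the frame of crate between -0.06 and 0.06 m and z of jar_3_center in the frame of crate between 0.038 and 0.064 m and contact force between jar_3 and crate between 0.3 and 2.5 N))); the robot touches nothing.
It fails at once if a jar is dropped or flung: it moves faster than 0.7 m/s (a fall of 25 mm) while not in the fingers ((linear speed of jar_1 above 0.7 m/s and contact force between jar_1 and the fingers below 0.1 N) or (linear speed of jar_2 above 0.7 m/s and contact force between jar_2 and the fingers below 0.1 N) or (linear speed of jar_3 above 0.7 m/s and contact force between jar_3 and the fingers below 0.1 N)).
It fails at once if a bystander is moved more than 30 mm (distance of any of wash_bottle, beaker, caliper, copper_ring from where it was at the start of the episode above 0.03 m).
It also fails if it takes over 72 s, if anything falls off the work surface, if the arm or the gripper's body presses on something with over 40 N, if the wrist force passes 120 N, or if a joint passes its speed limit or range.

ROBOT

A 6-joint arm with a two-finger parallel gripper is mounted at the origin on the work surface. World frame = base frame: x ahead of the robot, y to its left, z up, the work surface at z = 0. Lengths are in m, angles in rad, forces in N, time in s.
With the tool pointing down it reaches from about 0.2 to 0.875 m from the base axis. Payload 3.4 kg.
Tool frame: the origin (TCP) lies midway between the tips of the shut fingers; the grasp point (between the pads) lies 19 mm behind it (r.grasp_offset is the distance from the TCP to the grasp point, in m); z points along the fingers, y is the line along which they close (so a half turn about z gives the same grasp; the last joint's range is limited). The gripper opens to 94 mm and grips with 3 to 60 N. Pads are 16 mm wide; open, the fingers measure 119 mm over their backs; the gripper's body (75 mm by 177 mm) begins 78 mm behind the grasp point.
Start: joints at [-1.238, 0.276, 1.505, -0, 1.361, -0.121], TCP at [0.252, -0.517, 0.205] pointing down, gripper open.
Joint ranges: [-2.89, 2.89], [-0.75, 2.08], [0.22, 2.7], [-1.18, 4.32], [0.11, 2.71], [-2.7, 2.7]. Speed limits (rad/s): [2.57, 2.57, 3.14, 3.14, 3.14, 3.14].

INTERFACE

Orientations are given as a rotation vector (axis times angle).
In Python, from workcell import r gives the robot as it stands. The module is installed in compiled form; this text tells all that it offers.
- The arm moves only by the tool carry_out, never from a script. Its argument "moves" is a list of rows, each a list of 7 numbers: the turn, a rotation vector about the tool's x, y, z in units of 30 degrees (1.0 is 30 degrees), then the shift along the tool's x, y, z in units of 500 mm (1.0 is 500 mm), then the opening, from -1 (shut) to 1 (fully open), so that 0 is half open. A call has 1 to 12 rows; each row is the pose to reach, as a shift and turn from the pose commanded when the call began, along the tool's axes at that moment; what a row does not reach only later rows make up. A row lasts 1/12 s, in which the tool goes at most 41.7 mm and 7.16 degrees, less where a joint would pass 70% of its speed; a pose out of reach is approached as far as the arm can. A call with a number of a shift or a turn outside -1 to 1 is refused whole. A call with a gripper value outside its range is refused whole. The fingers move at their own pace and stop on an object; "force" is the grip in N (left out, the last holds). Time passes only in rows, so rows that repeat a pose let the fingers close. It gives the time, the measured TCP pose, the force, the opening and the grip force at its end, in the units of the state.
- r.get_state(): the state, without advancing time (a new reading comes with each control period).
- r.grab_frame(name): name is "scene" or "top" or "wrist"; returns a dict with "color" (420x560x3 uint8, red, green, blue), "depth" (420x560 float32, m along the optical axis (not along the pixel's ray), 0 where there is no reading), "fovy" (degrees; the focal length in pixels is half the picture's height over the tangent of half this angle, whatever the lens; pixels are square), "cx", "cy" (the principal point, pixels), "k1" (the pictures are not rectified: a ray, as slopes to the right and down, at radius r is drawn at 1 + k1 r^2 times it, then the intrinsics apply), "world_from_camera" (4x4, takes a point from camera to world coordinates); the wrist camera has in their place "tool_from_camera" (4x4, takes a point from camera to tool coordinates, whose origin is the TCP and whose axes are the flange's). Camera axes: x right, y down, z forward; pixel columns grow to the right and rows downward; lengths in m; the calibration is good to about 2 mm. A picture is of the moment at which its call begins: read the wrist's pose just before it.
- r.job_done(): hands the job in; it is judged then, once.
Trained networks look in the newest picture that a camera, given by its name, has taken for a name from the list of things; names that differ only in an ending like _2 or _b are one class to them, and where a whole thing is asked for, a point or a joint stands for the part that bears it (a point fixed in the world has none). Each returns a list of dicts, best first, with "confidence" (0 to 1); they miss things now and then, are a little off and sometimes report something else, mostly with a low value. They report only what shows in the picture. A call takes as long as a camera call.
- r.silhouettes(camera, thing): "region" (420x560 bool, what is visible of it).
- r.tip_of(camera, thing): "position" ([x, y, z] in m, in world coordinates, good to about 4 mm: a listed point, or the origin of a listed thing).
The state is a dict: "time": time; "q": joint angles; "joint_velocities": joint speeds; "joint_torque": joint torques, N m; "tool_pos": TCP position; "orientation": TCP orientation; "force": force on the tool from outside, world axes, zero at the start; "wrist_torque": the same for the moment, N m; "opening": finger opening in m; "finger_force": force on a finger pad.
Only numpy, scipy, OpenCV 4.12 (cv2) and the standard library are available. Lean on these libraries where they do the work, as an engineer would, in place of code of your own. Each camera call takes 0.05 s, during which the arm holds its last target. There are 200 camera calls.

## Working session

There is one attempt and no reset: what is moved stays moved. The work goes in short steps, Python scripts to look and compute and a tool call to move; the robot and the scene stay as the last step left them, time stands still between calls to the robot, and variables do not carry over. Pictures are saved under pics/ and viewed, at most 10 in all, crops included, and the job is handed in when it is done.

Besides the shell and the picture viewer there is one more tool, called after "Call:" as name([rows], argument=value, ...), one row to a line, values as JSON. carry_out: Moves the arm, as the interface text tells. Shifts and turns lie within -1 to 1; 1 stands for 500 mm of shift or 30 degrees of turn. Its arguments: {"type":"object","properties":{"moves":{"type":"array"},"force":{"type":"number"}},"required":["moves"]}

```bash
mkdir -p pics
python3 - <<'E'
from workcell import r
import cv2,numpy as np
s=r.get_state();print({k:np.round(v,3) for k,v in s.items()})
for c in("top","scene"):
    f=r.grab_frame(c);cv2.imwrite(f"pics/{c}0.png",f["color"][:,:,::-1])
    print(c,np.round(f["world_from_camera"],3).tolist())
    for t in["jar_1_center","cabinet","handle","catch_tab","drawer_floor","crate","wash_bottle","beaker","caliper","copper_ring"]:
        print(t,[(np.round(d["position"],3).tolist(),round(d["confidence"],2)) for d in r.tip_of(c,t)])
E
```

```text
{'time': np.float64(0.0), 'q': array([-1.238,  0.277,  1.506, -0.   ,  1.361, -0.121]), 'joint_velocities': array([ 0.   ,  0.001, -0.001,  0.001,  0.002,  0.001]), 'joint_torque': array([-2.0000e-03, -4.0459e+01, -2.3723e+01,  7.0000e-02,  3.4000e-02,
       -0.0000e+00]), 'tool_pos': array([ 0.252, -0.516,  0.205]), 'orientation': array([-3.059, -0.706,  0.   ]), 'force': array([-0.005, -0.345,  0.254]), 'wrist_torque': array([ 0.008, -0.001, -0.004]), 'finger_force': np.float64(0.0), 'opening': np.float64(0.094)}
top [[0.003, -0.987, 0.159, 0.405], [-1.0, -0.003, 0.0, 0.008], [0.0, -0.159, -0.987, 1.114], [0.0, 0.0, 0.0, 1.0]]
jar_1_center [([0.441, -0.002, 0.048], 0.82)]
cabinet [([0.546, -0.282, 0.002], 0.79)]
handle [([0.534, -0.281, 0.112], 0.86), ([0.282, 0.288, -0.002], 0.45), ([0.541, -0.284, 0.002], 0.26)]
catch_tab [([0.648, -0.267, 0.158], 0.77)]
drawer_floor []
crate [([0.538, 0.294, 0.003], 0.91)]
wash_bottle [([0.814, -0.064, 0.003], 0.8)]
beaker [([0.786, 0.07, 0.001], 0.9)]
caliper [([0.282, 0.286, -0.003], 0.89)]
copper_ring [([0.294, -0.242, -0.001], 0.96)]
scene [[-0.733, 0.556, -0.392, 1.048], [0.68, 0.583, -0.444, 0.538], [-0.018, -0.592, -0.806, 1.098], [0.0, 0.0, 0.0, 1.0]]
jar_1_center [([0.631, 0.011, 0.046], 0.7), ([0.442, -0.002, 0.045], 0.65)]
cabinet [([0.547, -0.282, 0.002], 0.7)]
handle [([0.528, -0.284, 0.115], 0.68)]
catch_tab [([0.646, -0.266, 0.159], 0.73)]
drawer_floor []
crate [([0.54, 0.298, 0.002], 0.97)]
wash_bottle [([0.812, -0.063, -0.0], 0.77), ([0.285, 0.291, -0.0], 0.19)]
beaker [([0.782, 0.068, -0.0], 0.61)]
caliper [([0.286, 0.288, -0.001], 0.9)]
copper_ring [([0.298, -0.243, -0.002], 0.47)]
```

View pics/top0.png

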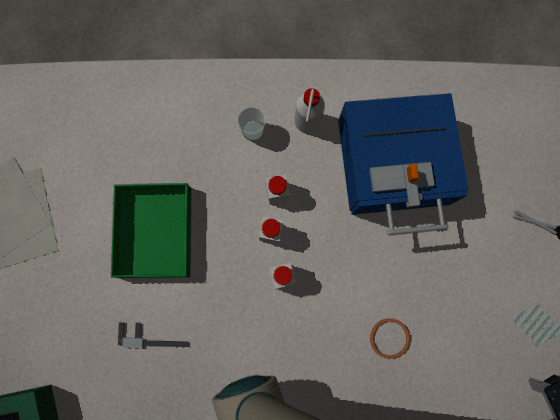

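View pics/scene0.png

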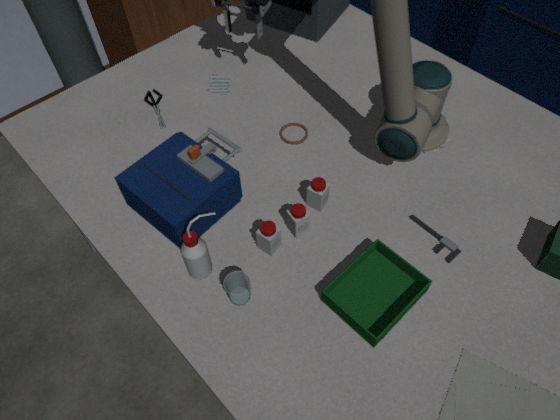

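The top picture shows jar caps at (278,185), (271,228) and (283,275), the cabinet on the right with its orange tab at (413,172) and handle at (390–445,230), and the crate on the left at (152,230). The scene picture agrees. Next I measure the jar yaws and cabinet yaw from the point clouds.

```bash
cat > h.py <<'E'
from workcell import r
import cv2,numpy as np
from scipy.spatial.transform import Rotation as R
def cloud(c):
    s=r.get_state() if c=="wrist" else None
    f=r.grab_frame(c);h,w=f["depth"].shape
    F=h/2/np.tan(np.radians(f["fovy"])/2)
    u,v=np.meshgrid(np.arange(w),np.arange(h))
    K=np.array([[F,0,f["cx"]],[0,F,f["cy"]],[0,0,1.]])
    p=cv2.undistortPoints(np.stack([u,v],-1).reshape(-1,1,2).astype(float),K,np.array([f["k1"],0,0,0.])).reshape(h,w,2)
    d=f["depth"];P=np.dstack([p*d[...,None],d])
    if c=="wrist":
        T=np.eye(4);T[:3,:3]=R.from_rotvec(s["orientation"]).as_matrix();T[:3,3]=s["tool_pos"];T=T@f["tool_from_camera"]
    else:T=f["world_from_camera"]
    P=P@T[:3,:3].T+T[:3,3];P[d<=0]=np.nan
    return f["color"],P
def rect(P):
    (c,s,a)=cv2.minAreaRect((P[:,:2]*1000).astype(np.float32));return np.round(c,1),np.round(s,1),round(a,1)
E
python3 - <<'E'
from h import *
for c in("top","scene"):
    col,P=cloud(c);X,Y,Z=np.moveaxis(P,-1,0);hsv=cv2.cvtColor(col,cv2.COLOR_RGB2HSV)
    H,S,V=np.moveaxis(hsv,-1,0)
    red=((H<6)|(H>174))&(S>150)&(Z>.08)&(Z<.1)&(X<.7)
    n,l,st,ce=cv2.connectedComponentsWithStats(red.astype(np.uint8))
    for i in range(1,n):
        if st[i,4]<50: continue
        m=P[l==i];m=m[m[:,2]>np.median(m[:,2])-.004];q=rect(m);print(c,"cap",q,np.median(m[:,2]).round(3))
        ctr=q[0]/1000
        b=P[(np.hypot(X-ctr[0],Y-ctr[1])<.04)&(Z>.015)&(Z<.075)];print("  body",rect(b),len(b))
    orr=(H>6)&(H<20)&(S>150)&(Z>.15)&(Z<.19);print(c,"tab",rect(P[orr]),np.nanmedian(Z[orr]))
    blu=(H>100)&(H<125)&(S>120)&(Z>.112)&(Z<.128)&(X>.5)&(abs(Y+.28)<.25);print("cab",rect(P[blu]),blu.sum())
    ha=(S<80)&(Z>.1)&(Z<.125)&(X>.48)&(X<.56)&(abs(Y+.28)<.12);print("handle",rect(P[ha]),ha.sum())
    gr=(H>45)&(H<80)&(S>100)&(Z>.04)&(Z<.06)&(X>.35)&(Y<.45)&(Y>.15);print("crate",rect(P[gr]))
    for t in("wash_bottle","beaker"):
        pass
E
```

```text
top cap (array([633.7,   8.7]), array([36.7, 38.2]), 89.9) 0.093
  body (array([633.6,  10.3]), array([47.2, 46.4]), 11.5) 165
top cap (array([540.3,  23.3]), array([36.9, 36.1]), 0.4) 0.093
  body (array([540.1,  23.4]), array([46.7, 46.2]), 79.1) 133
top cap (array([440.1,  -2.4]), array([37.6, 35.6]), 0.4) 0.093
  body (array([439.8,  -1.7]), array([46.3, 46.4]), 14.9) 78
top tab (array([ 720.6, -178.9]), array([258.6,  26.9]), 48.2) 0.17423118190996184
cab (array([ 702.5, -267.9]), array([246.8, 241.3]), 5.4) 9452
handle (array([ 540.8, -283.3]), array([129.1,  37.8]), 90.0) 444
crate (array([540.2, 293.9]), array([209.4, 171.4]), 1.2)
scene cap (array([441.1,  -2.2]), array([37.8, 37.3]), 64.9) 0.092
  body (array([441.1,  -3.6]), array([50.9, 49.4]), 16.8) 314
scene cap (array([541.6,  24.3]), array([38.2, 36.6]), 33.8) 0.092
  body (array([541.2,  23.3]), array([51.1, 47.4]), 79.4) 313
scene cap (array([633.7,   9.4]), array([39.2, 37.9]), 47.5) 0.092
  body (array([633.8,   9.9]), array([49. , 48.4]), 10.5) 340
scene tab (array([ 298.1, -417.4]), array([795. ,  18.4]), 23.9) 0.16913397780310552
cab (array([ 709.2, -266.5]), array([234.4, 244.9]), 6.1) 5108
handle (array([ 540.4, -283.1]), array([127.1,  38.8]), 89.9) 205
crate (array([539.5, 293.8]), array([213.6, 169.6]), 1.2)
```

```bash
cat >> h.py <<'E'
O=np.array([.5455,-.2830]);A=np.radians(5.6)
def cab(x,y): c,s=np.cos(A),np.sin(A);return O+[c*x-s*y,s*x+c*y]
def tocab(p): d=np.asarray(p)[...,:2]-O;c,s=np.cos(A),np.sin(A);return np.stack([c*d[...,0]+s*d[...,1],-s*d[...,0]+c*d[...,1]],-1)
def mv(xy,z,yaw,st=None):
    """row numbers (turn z, shifts) from current pose to TCP xy,z with tool x at yaw deg"""
    s=r.get_state();M=R.from_rotvec(s["orientation"]).as_matrix()
    y=np.radians(yaw);c,q=np.cos(y),np.sin(y)
    T=np.array([[c,q,0],[q,-c,0],[0,0,-1.]])
    rv=R.from_matrix(M.T@T).as_rotvec(degrees=True)/30
    sh=M.T@(np.array([*xy,z])-s["tool_pos"])/.5
    print("move",np.round(rv,3),np.round(sh,4))
E
python3 - <<'E'
from h import *
for c in("top","scene"):
    col,P=cloud(c);X,Y,Z=np.moveaxis(P,-1,0);H,S,V=np.moveaxis(cv2.cvtColor(col,cv2.COLOR_RGB2HSV),-1,0)
    C=np.dstack([tocab(P),Z])
    near=(abs(C[...,0]-.1)<.05)&(abs(C[...,1])<.05)
    m=near&(H>6)&(H<20)&(S>150)&(Z>.145);q=C[m];print(c,m.sum(),np.percentile(q,[3,50,97],axis=0).round(4).tolist())
    pl=(abs(C[...,0]-.1)<.06)&(abs(C[...,1])<.09)&(Z>.122)&(Z<.15);print("plate",np.percentile(C[pl],[3,50,97],axis=0).round(4).tolist())
    ha=(S<90)&(abs(C[...,0]+.012)<.02)&(abs(C[...,1])<.1)&(Z>.1)&(Z<.13);print("bar",np.percentile(C[ha],[3,50,97],axis=0).round(4).tolist())
    bl=(abs(C[...,0]-.17)<.16)&(abs(C[...,1])<.15)&(Z>.116)&(Z<.124)&(S>100);print("cab",np.percentile(C[bl],[1,50,99],axis=0).round(4).tolist(),cv2.minAreaRect((C[bl][:,:2]*1000).astype(np.float32)))
mv(cab(.102,-.030),.205,5.6)
E
```

```text
top 167 [[0.0851, 0.0026, 0.1471], [0.0976, 0.0114, 0.1741], [0.1135, 0.0147, 0.1796]]
plate [[0.0491, -0.0773, 0.1221], [0.098, 0.0179, 0.1332], [0.1535, 0.0852, 0.1425]]
bar [[-0.0176, -0.0598, 0.1125], [-0.0111, 0.0014, 0.117], [0.0053, 0.0613, 0.121]]
cab [[0.0504, -0.1169, 0.1166], [0.1766, -0.0024, 0.1207], [0.2777, 0.1184, 0.1238]] ((164.493408203125, 0.16939544677734375), (233.16856384277344, 240.5841522216797), 0.26166248321533203)
scene 127 [[0.0866, 0.0033, 0.1466], [0.1022, 0.0121, 0.1675], [0.1158, 0.0152, 0.1789]]
plate [[0.0497, -0.0753, 0.1221], [0.1063, 0.0199, 0.1329], [0.1539, 0.0859, 0.1429]]
bar [[-0.0169, -0.0592, 0.1108], [-0.0085, 0.0047, 0.1166], [0.0045, 0.0602, 0.1212]]
cab [[0.052, -0.1177, 0.1163], [0.1885, 0.008, 0.1204], [0.2793, 0.1193, 0.1238]] ((164.6990203857422, -0.39727783203125), (232.92799377441406, 244.06455993652344), 0.4377046227455139)
move [ 0.   -0.    0.68] [ 0.9027 -0.0357  0.001 ]
```

Call:
carry_out([
  [0, 0, 0.68, 0.903, -0.035, 0, -1],
  [0, 0, 0.68, 0.903, -0.035, 0, -1],
  [0, 0, 0.68, 0.903, -0.035, 0, -1],
  [0, 0, 0.68, 0.903, -0.035, 0, -1],
  [0, 0, 0.68, 0.903, -0.035, 0, -1],
  [0, 0, 0.68, 0.903, -0.035, 0, -1],
  [0, 0, 0.68, 0.903, -0.035, 0, -1],
  [0, 0, 0.68, 0.903, -0.035, 0, -1],
  [0, 0, 0.68, 0.903, -0.035, 0, -1],
  [0, 0, 0.68, 0.903, -0.035, 0, -1],
  [0, 0, 0.68, 0.903, -0.035, 0, -1],
  [0, 0, 0.68, 0.903, -0.035, 0, -1],
])

```text
time: 2.3
tool_pos: [0.6565, -0.2983, 0.2042]
orientation: [-3.135, -0.163, -0.007]
force: [-0.0, -0.7, 0.5]
opening: 0.017
finger_force: 0.0
```

Run:
```python
from h import *
s=r.get_state();print(tocab(s["tool_pos"]),s["tool_pos"],s["opening"])
mv(cab(.100,-.028),.152,5.6);mv(cab(.100,.0315),.152,5.6)
```

```text
[ 0.10900384 -0.02609101] [ 0.65652964 -0.29832957  0.20422499] 0.017035756874404794
move [-0.005 -0.008  0.011] [-0.0185  0.004   0.1044]
move [-0.005 -0.008  0.011] [-0.0178 -0.115   0.1047]
```

Call:
carry_out([
  [0, 0, 0, -0.018, 0.015, 0, -1],
  [0, 0, 0, -0.018, 0.015, 0, -1],
  [0, 0, 0, -0.018, 0.015, 0.05, -1],
  [0, 0, 0, -0.018, 0.015, 0.104, -1],
  [0, 0, 0, -0.018, 0.015, 0.104, -1],
  [0, 0, 0, -0.018, -0.01, 0.104, -1],
  [0, 0, 0, -0.018, -0.035, 0.104, -1],
  [0, 0, 0, -0.018, -0.06, 0.104, -1],
  [0, 0, 0, -0.018, -0.085, 0.104, -1],
  [0, 0, 0, -0.018, -0.105, 0.104, -1],
  [0, 0, 0, -0.018, -0.115, 0.104, -1],
  [0, 0, 0, -0.018, -0.115, 0.104, -1],
])

```text
time: 3.3
tool_pos: [0.636, -0.2476, 0.1553]
orientation: [3.132, 0.156, 0.003]
force: [-1.1, -3.9, 3.0]
opening: 0.0006
finger_force: 2.1
```

Run:
```python
from h import *
s=r.get_state();print(tocab(s["tool_pos"]),s["tool_pos"],s["opening"],s["force"])
for c in("top","scene"): print([(tocab(d["position"]),d["position"]) for d in r.tip_of(c,"catch_tab")])
col,P=cloud("scene");cv2.imwrite("pics/s1.png",cv2.resize(col[100:300,80:360,::-1],None,fx=2.5,fy=2.5))
mv(cab(.100,.025),.24,5.6);mv(cab(.022,.0),.24,5.6);mv(cab(.022,.0),.098,5.6)
```

```text
[0.09355187 0.02640323] [ 0.63602888 -0.24759372  0.15534749] 0.000644003793752176 [-1.10710466 -3.91777218  3.03589812]
[(array([0.10057475, 0.0071196 ]), [0.6449, -0.2661, 0.1613])]
[(array([0.10484641, 0.00559549]), [0.6493, -0.2672, 0.1603])]
move [ 0.006 -0.004  0.001] [ 0.0127  0.0035 -0.17  ]
move [ 0.006 -0.004  0.001] [-0.1433  0.0534 -0.1701]
move [ 0.006 -0.004  0.001] [-0.1439  0.0524  0.1139]
```

View pics/s1.png

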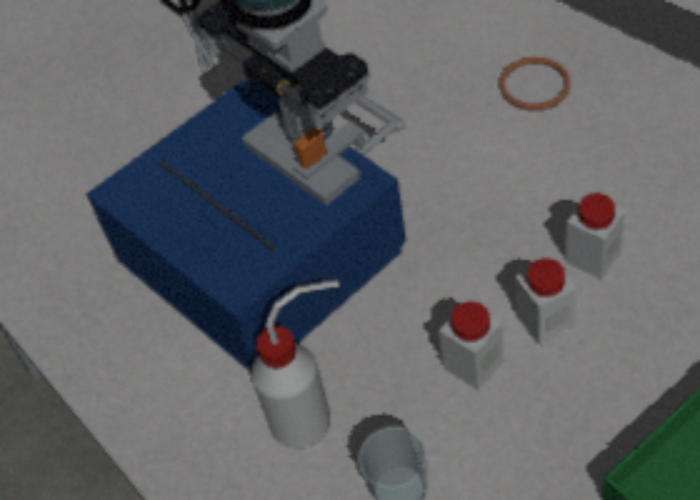

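The picture shows the fingers pushing the tab, now at about (311,148) in the crop. I'll check how far it has gone on this fresh frame.

Run:
```python
from h import *
print([tocab(d["position"]) for d in r.tip_of("scene","catch_tab")])
col,P=cloud("scene");H,S,V=np.moveaxis(cv2.cvtColor(col,cv2.COLOR_RGB2HSV),-1,0);C=tocab(P)
m=(abs(C[...,0]-.1)<.05)&(abs(C[...,1]-.04)<.05)&(H>6)&(H<20)&(S>150)&(P[...,2]>.145);print(m.sum(),np.percentile(C[m],[3,50,97],axis=0).round(4).tolist())
```

```text
[array([0.1004991 , 0.04631404])]
125 [[0.087, 0.0393], [0.103, 0.0497], [0.1164, 0.0526]]
```

Call:
carry_out([
  [0, 0, 0, 0, 0.02, 0, -1],
  [0, 0, 0, 0, 0.02, -0.08, -1],
  [0, 0, 0, 0, 0.02, -0.16, -1],
  [0, 0, 0, -0.07, 0.04, -0.17, -1],
  [0, 0, 0, -0.143, 0.053, -0.17, -1],
  [0, 0, 0, -0.143, 0.053, -0.17, -1],
  [0, 0, 0, -0.143, 0.053, -0.1, -1],
  [0, 0, 0, -0.143, 0.053, -0.03, -1],
  [0, 0, 0, -0.143, 0.053, 0.05, -1],
  [0, 0, 0, -0.143, 0.053, 0.125, -1],
  [0, 0, 0, -0.143, 0.053, 0.125, -1],
  [0, 0, 0, -0.143, 0.053, 0.125, -1],
])

```text
time: 4.55
tool_pos: [0.5658, -0.2787, 0.0886]
orientation: [-3.133, -0.152, 0.007]
force: [0.5, 0.4, 0.3]
opening: 0.0005
finger_force: 0.0
```

Run:
```python
from h import *
s=r.get_state();print(tocab(s["tool_pos"]),s["tool_pos"],s["opening"],s["force"])
mv(cab(-.126,.0),.092,5.6)
```

```text
[0.02061804 0.00229454] [ 0.56579573 -0.27870444  0.08863245] 0.0005320350357391916 [0.54760931 0.4151609  0.29387348]
move [-0.01   0.008 -0.001] [-0.2933  0.0047 -0.0055]
```

Call:
carry_out([
  [0, 0, 0, -0.025, 0, 0, -1],
  [0, 0, 0, -0.05, 0, 0, -1],
  [0, 0, 0, -0.08, 0, 0, -1],
  [0, 0, 0, -0.11, 0, 0, -1],
  [0, 0, 0, -0.14, 0, 0, -1],
  [0, 0, 0, -0.17, 0, 0, -1],
  [0, 0, 0, -0.2, 0, 0, -1],
  [0, 0, 0, -0.23, 0, 0, -1],
  [0, 0, 0, -0.26, 0, 0, -1],
  [0, 0, 0, -0.28, 0, 0, -1],
  [0, 0, 0, -0.292, 0, 0, -1],
  [0, 0, 0, -0.292, 0, 0, -1],
])

```text
time: 5.55
tool_pos: [0.4201, -0.2945, 0.092]
orientation: [3.137, 0.152, -0.001]
force: [-0.9, -0.2, -1.3]
opening: 0.0003
finger_force: 0.0
```

Run:
```python
from h import *
s=r.get_state();print(tocab(s["tool_pos"]),s["tool_pos"],s["opening"],s["force"])
mv(cab(-.115,.0),.092,5.6)
mv([.4405,-.0025],.19,15)
```

```text
[-0.12593528  0.00080494] [ 0.42008721 -0.29448803  0.09204295] 0.00033234451758135206 [-0.91680752 -0.19503056 -1.32045421]
move [ 0.001  0.001 -0.002] [0.0219 0.0016 0.0001]
move [ 0.001  0.001 -0.315] [ 0.0969 -0.5772 -0.1962]
```

Call:
carry_out([
  [0, 0, 0, 0.014, 0, 0, -1],
  [0, 0, 0, 0.014, 0, -0.08, -1],
  [0, 0, 0, 0.014, 0, -0.16, -1],
  [0, 0, 0, 0.014, 0, -0.2, 1],
  [0, 0, -0.1, 0.03, -0.08, -0.2, 1],
  [0, 0, -0.2, 0.04, -0.16, -0.2, 1],
  [0, 0, -0.315, 0.05, -0.24, -0.2, 1],
  [0, 0, -0.315, 0.06, -0.32, -0.2, 1],
  [0, 0, -0.315, 0.07, -0.4, -0.2, 1],
  [0, 0, -0.315, 0.08, -0.48, -0.2, 1],
  [0, 0, -0.315, 0.097, -0.56, -0.2, 1],
  [0, 0, -0.315, 0.097, -0.577, -0.2, 1],
])

```text
time: 6.55
tool_pos: [0.4416, 0.0032, 0.1907]
orientation: [-3.11, -0.42, 0.001]
force: [-1.0, 0.0, -0.4]
opening: 0.0571
finger_force: 0.0
```

Run:
```python
from h import *
s=r.get_state();print(s["tool_pos"],s["opening"],s["force"])
col,P=cloud("wrist");cv2.imwrite("pics/w1.png",col[:,:,::-1])
col,P=cloud("top");C=tocab(P);Z=P[...,2];m=(abs(C[...,0]+.14)<.05)&(abs(C[...,1])<.06)&(Z>.1)&(Z<.125);print("bar",np.percentile(C[m],[3,50,97],axis=0))
mv([.4405,-.0025],.036,15)
```

```text
[0.44157064 0.00324457 0.19074458] 0.05714746510641497 [-0.99429314  0.0396716  -0.43666339]
bar [[-0.14580376 -0.05841019]
 [-0.1364685   0.00436048]
 [-0.09357895  0.05797588]]
move [-0.     0.003  0.012] [-0.0026  0.0033  0.3094]
```

View pics/w1.png

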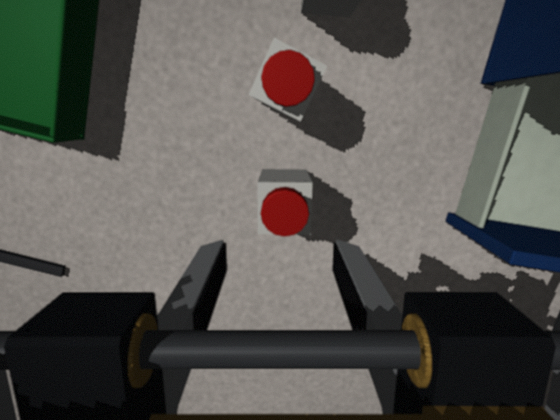

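The wrist picture shows jar C's cap at (285,212) squarely between the fingers, the next jar at (288,78), and the drawer open at right. Descend and grasp.

Call:
carry_out([
  [0, 0, 0, -0.002, 0.003, 0, 1],
  [0, 0, 0, -0.002, 0.003, 0.06, 1],
  [0, 0, 0, -0.002, 0.003, 0.14, 1],
  [0, 0, 0, -0.002, 0.003, 0.22, 1],
  [0, 0, 0, -0.002, 0.003, 0.28, 1],
  [0, 0, 0, -0.002, 0.003, 0.306, 1],
  [0, 0, 0, -0.002, 0.003, 0.306, 1],
  [0, 0, 0, -0.002, 0.003, 0.306, -1],
  [0, 0, 0, -0.002, 0.003, 0.306, -1],
  [0, 0, 0, -0.002, 0.003, 0.306, -1],
  [0, 0, 0, -0.002, 0.003, 0.306, -1],
  [0, 0, 0, -0.002, 0.003, 0.306, -1],
], force=35)

```text
time: 7.65
tool_pos: [0.4421, -0.0046, 0.039]
orientation: [3.114, 0.411, 0.004]
force: [-0.3, -0.1, 0.6]
opening: 0.0641
finger_force: 0.0
```

Call:
carry_out([
  [0, 0, 0, 0, 0, 0, -1],
  [0, 0, 0, 0, 0, 0, -1],
  [0, 0, 0, 0, 0, 0, -1],
  [0, 0, 0, 0, 0, -0.03, -1],
  [0, 0, 0, 0, 0, -0.08, -1],
  [0, 0, 0, 0, 0, -0.14, -1],
  [0, 0, 0, 0, 0, -0.2, -1],
  [0, 0, 0, 0, 0, -0.24, -1],
  [0, 0, 0, 0, 0, -0.25, -1],
  [0, 0, 0, 0, 0, -0.25, -1],
  [0, 0, 0, 0, 0, -0.25, -1],
  [0, 0, 0, 0, 0, -0.25, -1],
])

```text
time: 8.65
tool_pos: [0.4399, -0.0041, 0.1612]
orientation: [-3.114, -0.411, 0.005]
force: [-0.2, 0.4, -0.6]
opening: 0.0457
finger_force: 35.0
```

Run:
```python
from h import *
s=r.get_state();print(s["tool_pos"],s["opening"],s["force"],s["finger_force"])
mv(cab(-.008,-.05),.19,5.6)
mv([.54,.294],.165,1.2)
```

```text
[ 0.43990521 -0.00405967  0.16122827] 0.04567921227159445 [-0.23558492  0.39470966 -0.62798349] 34.999710358679295
move [-0.002  0.007  0.315] [ 0.0266  0.6895 -0.0586]
move [-0.002  0.007  0.462] [ 0.3481 -0.5237 -0.008 ]
```

The lift reads about 0.6 N, so jar C is empty and goes to the crate.

Call:
carry_out([
  [0, 0, 0.05, 0.04, -0.04, 0, -1],
  [0, 0, 0.1, 0.09, -0.1, 0, -1],
  [0, 0, 0.15, 0.14, -0.16, 0, -1],
  [0, 0, 0.2, 0.19, -0.22, 0, -1],
  [0, 0, 0.25, 0.24, -0.28, 0, -1],
  [0, 0, 0.3, 0.29, -0.34, 0, -1],
  [0, 0, 0.35, 0.34, -0.4, 0, -1],
  [0, 0, 0.4, 0.39, -0.45, 0, -1],
  [0, 0, 0.46, 0.42, -0.49, 0, -1],
  [0, 0, 0.46, 0.435, -0.5, 0, -1],
  [0, 0, 0.46, 0.435, -0.5, 0, -1],
  [0, 0, 0.46, 0.435, -0.5, 0, -1],
])

```text
time: 9.65
tool_pos: [0.5854, 0.2926, 0.161]
orientation: [3.139, 0.036, -0.006]
force: [0.2, -0.5, -0.5]
opening: 0.046
finger_force: 35.0
```

Run:
```python
from h import *
s=r.get_state();print(s["tool_pos"],s["opening"],s["force"],s["finger_force"])
mv([.585,.294],.045,1.2)
```

```text
[0.58539235 0.29258327 0.16104724] 0.046001424960728836 [ 0.20025214 -0.45658325 -0.47505206] 34.99979641288519
move [0.004 0.007 0.003] [ 1.000e-04 -3.400e-03  2.321e-01]
```

Call:
carry_out([
  [0, 0, 0, 0, 0, 0.05, -1],
  [0, 0, 0, 0, 0, 0.12, -1],
  [0, 0, 0, 0, 0, 0.17, -1],
  [0, 0, 0, 0, 0, 0.205, -1],
  [0, 0, 0, 0, 0, 0.225, -1],
  [0, 0, 0, 0, 0, 0.232, -1],
  [0, 0, 0, 0, 0, 0.234, -1],
  [0, 0, 0, 0, 0, 0.234, -1],
  [0, 0, 0, 0, 0, 0.234, -1],
])

```text
time: 10.4
tool_pos: [0.5874, 0.2937, 0.0475]
orientation: [-3.141, -0.034, -0.004]
force: [0.2, -0.7, -0.6]
opening: 0.0461
finger_force: 35.0
```

Call:
carry_out([
  [0, 0, 0, 0, 0, 0, 0.3],
  [0, 0, 0, 0, 0, 0, 0.3],
  [0, 0, 0, 0, 0, 0, 0.3],
  [0, 0, 0, 0, 0, 0, 0.3],
  [0, 0, 0, 0, 0, -0.04, 0.3],
  [0, 0, 0, 0, 0, -0.11, 0.3],
  [0, 0, 0, 0, 0, -0.19, 0.3],
  [0, 0, 0, 0, 0, -0.27, 0.3],
  [0, 0, 0, 0, 0, -0.3, 1],
  [0, 0, 0, 0, 0, -0.3, 1],
])

```text
time: 11.23
tool_pos: [0.5892, 0.2948, 0.2018]
orientation: [-3.138, -0.035, -0.016]
force: [0.0, 0.5, -0.0]
opening: 0.0713
finger_force: 0.0
```

Run:
```python
from h import *
s=r.get_state();print(s["tool_pos"],s["opening"],s["force"],s["finger_force"])
mv([.5405,.0235],.195,-11)
```

```text
[0.58922438 0.29480595 0.20183023] 0.07133881442073572 [ 0.01025897  0.46528393 -0.02630836] 0.0
move [-0.009 -0.019  0.409] [-0.1095  0.5404  0.0107]
```

Call:
carry_out([
  [0, 0, 0.06, -0.015, 0.07, 0, 1],
  [0, 0, 0.12, -0.03, 0.15, 0, 1],
  [0, 0, 0.18, -0.045, 0.23, 0, 1],
  [0, 0, 0.24, -0.06, 0.31, 0, 1],
  [0, 0, 0.3, -0.08, 0.39, 0, 1],
  [0, 0, 0.36, -0.1, 0.46, 0, 1],
  [0, 0, 0.41, -0.109, 0.52, 0.01, 1],
  [0, 0, 0.41, -0.109, 0.54, 0.01, 1],
  [0, 0, 0.41, -0.109, 0.54, 0.01, 1],
  [0, 0, 0.41, -0.109, 0.54, 0.01, 1],
])

```text
time: 12.07
tool_pos: [0.5376, 0.0229, 0.1901]
orientation: [-3.126, 0.304, 0.002]
force: [-0.0, 0.1, -0.6]
opening: 0.0942
finger_force: 0.0
```

Run:
```python
from h import *
s=r.get_state();print(s["tool_pos"],s["opening"],s["force"],s["finger_force"])
mv([.5405,.0235],.037,-11)
```

```text
[0.53763637 0.02290454 0.19010074] 0.0941770317944144 [-0.023502    0.12038576 -0.58088026] 0.0
move [-0.002  0.003 -0.003] [ 0.0058 -0.002   0.3062]
```

Call:
carry_out([
  [0, 0, 0, 0.005, -0.002, 0.05, 1],
  [0, 0, 0, 0.005, -0.002, 0.13, 1],
  [0, 0, 0, 0.005, -0.002, 0.21, 1],
  [0, 0, 0, 0.005, -0.002, 0.27, 1],
  [0, 0, 0, 0.005, -0.002, 0.302, 1],
  [0, 0, 0, 0.005, -0.002, 0.302, 1],
  [0, 0, 0, 0.005, -0.002, 0.302, 1],
  [0, 0, 0, 0.005, -0.002, 0.302, -1],
  [0, 0, 0, 0.005, -0.002, 0.302, -1],
  [0, 0, 0, 0.005, -0.002, 0.302, -1],
  [0, 0, 0, 0.005, -0.002, 0.302, -1],
  [0, 0, 0, 0.005, -0.002, 0.302, -1],
], force=35)

```text
time: 13.07
tool_pos: [0.541, 0.0229, 0.0408]
orientation: [3.127, -0.303, 0.003]
force: [-0.6, -1.1, 0.6]
opening: 0.064
finger_force: 0.0
```

Call:
carry_out([
  [0, 0, 0, 0, 0, 0, -1],
  [0, 0, 0, 0, 0, 0, -1],
  [0, 0, 0, 0, 0, 0, -1],
  [0, 0, 0, 0, 0, -0.03, -1],
  [0, 0, 0, 0, 0, -0.08, -1],
  [0, 0, 0, 0, 0, -0.14, -1],
  [0, 0, 0, 0, 0, -0.2, -1],
  [0, 0, 0, 0, 0, -0.24, -1],
  [0, 0, 0, 0, 0, -0.27, -1],
  [0, 0, 0, 0, 0, -0.27, -1],
  [0, 0, 0, 0, 0, -0.27, -1],
  [0, 0, 0, 0, 0, -0.27, -1],
])

```text
time: 14.07
tool_pos: [0.5395, 0.023, 0.1736]
orientation: [3.127, -0.303, -0.004]
force: [0.1, 0.1, -1.1]
opening: 0.0457
finger_force: 35.0
```

Run:
```python
from h import *
s=r.get_state();print(s["tool_pos"],s["opening"],s["force"],s["finger_force"])
mv(cab(-.008,.048),.19,5.6)
mv([.495,.294],.18,1.2)
```

```text
[0.53945739 0.02303886 0.17361435] 0.04569031157203327 [ 0.12283713  0.1182366  -1.08200154] 34.99969482421875
move [-0.     0.005 -0.555] [ 0.0863  0.511  -0.0328]
move [ 0.     0.005 -0.408] [-0.1912 -0.5148 -0.0125]
```

B reads about 1 N and is also empty, so it goes to the crate too, and jar A should be the full one.

Call:
carry_out([
  [0, 0, -0.06, -0.02, -0.05, 0, -1],
  [0, 0, -0.12, -0.05, -0.12, 0, -1],
  [0, 0, -0.18, -0.08, -0.2, 0, -1],
  [0, 0, -0.24, -0.11, -0.28, 0, -1],
  [0, 0, -0.3, -0.14, -0.36, 0, -1],
  [0, 0, -0.36, -0.17, -0.43, 0, -1],
  [0, 0, -0.41, -0.185, -0.49, 0, -1],
  [0, 0, -0.41, -0.191, -0.515, 0, -1],
  [0, 0, -0.41, -0.191, -0.515, 0, -1],
  [0, 0, -0.41, -0.191, -0.515, 0, -1],
])

```text
time: 14.9
tool_pos: [0.4955, 0.2933, 0.1734]
orientation: [3.139, 0.036, -0.004]
force: [0.4, -0.4, -1.5]
opening: 0.0455
finger_force: 35.0
```

Run:
```python
from h import *
s=r.get_state();print(s["tool_pos"],s["opening"],s["force"],s["finger_force"])
mv([.495,.294],.046,1.2)
col,P=cloud("top");Z=P[...,2];H,S,V=np.moveaxis(cv2.cvtColor(col,cv2.COLOR_RGB2HSV),-1,0)
m=((H<6)|(H>174))&(S>150)&(abs(P[...,0]-.6)<.08)&(abs(P[...,1]-.29)<.07)&(Z<.11)
print(m.sum(),np.nanmedian(P[m],axis=0))
```

```text
[0.49546186 0.29327736 0.17344724] 0.04547917905100333 [ 0.44295253 -0.4430188  -1.4891597 ] 34.99970879405737
move [0.005 0.005 0.004] [-0.0003 -0.0021  0.2549]
266 [0.58655079 0.29010579 0.09704205]
```

Call:
carry_out([
  [0, 0, 0, 0, 0, 0.05, -1],
  [0, 0, 0, 0, 0, 0.12, -1],
  [0, 0, 0, 0, 0, 0.18, -1],
  [0, 0, 0, 0, 0, 0.22, -1],
  [0, 0, 0, 0, 0, 0.245, -1],
  [0, 0, 0, 0, 0, 0.254, -1],
  [0, 0, 0, 0, 0, 0.256, -1],
  [0, 0, 0, 0, 0, 0.256, -1],
  [0, 0, 0, 0, 0, 0.256, -1],
])

```text
time: 15.7
tool_pos: [0.4972, 0.2937, 0.048]
orientation: [-3.141, -0.033, -0.003]
force: [-0.2, 0.2, -0.6]
opening: 0.0456
finger_force: 35.0
```

Call:
carry_out([
  [0, 0, 0, 0, 0, 0, 0.3],
  [0, 0, 0, 0, 0, 0, 0.3],
  [0, 0, 0, 0, 0, 0, 0.3],
  [0, 0, 0, 0, 0, 0, 0.3],
  [0, 0, 0, 0, 0, -0.04, 0.3],
  [0, 0, 0, 0, 0, -0.11, 0.3],
  [0, 0, 0, 0, 0, -0.19, 0.3],
  [0, 0, 0, 0, 0, -0.27, 0.3],
  [0, 0, 0, 0, 0, -0.31, 1],
  [0, 0, 0, 0, 0, -0.31, 1],
])

```text
time: 16.53
tool_pos: [0.4992, 0.2956, 0.2081]
orientation: [-3.137, -0.035, -0.017]
force: [-0.4, 0.3, 0.2]
opening: 0.0711
finger_force: 0.0
```

Run:
```python
from h import *
s=r.get_state();print(s["tool_pos"],s["opening"],s["force"],s["finger_force"])
mv([.6337,.0095],.195,11)
```

```text
[0.49917545 0.2955998  0.20808524] 0.07112555878962987 [-0.43651252  0.29056593  0.15835633] 0.0
move [-0.007 -0.022 -0.324] [0.256  0.5782 0.0264]
```

Call:
carry_out([
  [0, 0, -0.05, 0.03, 0.06, 0, 1],
  [0, 0, -0.1, 0.06, 0.13, 0, 1],
  [0, 0, -0.15, 0.09, 0.2, 0, 1],
  [0, 0, -0.2, 0.12, 0.27, 0, 1],
  [0, 0, -0.25, 0.15, 0.34, 0, 1],
  [0, 0, -0.3, 0.18, 0.41, 0, 1],
  [0, 0, -0.32, 0.21, 0.48, 0.02, 1],
  [0, 0, -0.32, 0.24, 0.54, 0.026, 1],
  [0, 0, -0.32, 0.256, 0.578, 0.026, 1],
  [0, 0, -0.32, 0.256, 0.578, 0.026, 1],
  [0, 0, -0.32, 0.256, 0.578, 0.026, 1],
])

```text
time: 17.45
tool_pos: [0.6298, 0.0072, 0.1872]
orientation: [-3.127, -0.294, 0.005]
force: [-0.8, -0.1, 0.5]
opening: 0.0942
finger_force: 0.0
```

Run:
```python
from h import *
s=r.get_state();print(s["tool_pos"],s["opening"],s["force"],s["finger_force"])
mv([.6337,.0095],.037,11)
```

```text
[0.62975021 0.0072263  0.18721452] 0.09416800745541246 [-0.82054437 -0.06311821  0.45694663] 0.0
move [-0.003  0.005 -0.009] [ 0.0095 -0.0026  0.3004]
```

Call:
carry_out([
  [0, 0, 0, 0.006, -0.002, 0.05, 1],
  [0, 0, 0, 0.006, -0.002, 0.13, 1],
  [0, 0, 0, 0.006, -0.002, 0.21, 1],
  [0, 0, 0, 0.006, -0.002, 0.27, 1],
  [0, 0, 0, 0.006, -0.002, 0.297, 1],
  [0, 0, 0, 0.006, -0.002, 0.297, 1],
  [0, 0, 0, 0.006, -0.002, 0.297, 1],
  [0, 0, 0, 0.006, -0.002, 0.297, -1],
  [0, 0, 0, 0.006, -0.002, 0.297, -1],
  [0, 0, 0, 0.006, -0.002, 0.297, -1],
  [0, 0, 0, 0.006, -0.002, 0.297, -1],
  [0, 0, 0, 0.006, -0.002, 0.297, -1],
], force=40)

```text
time: 18.45
tool_pos: [0.6336, 0.0094, 0.0414]
orientation: [3.127, 0.297, 0.003]
force: [-0.1, -0.6, 0.4]
opening: 0.064
finger_force: 0.0
```

Call:
carry_out([
  [0, 0, 0, 0, 0, 0, -1],
  [0, 0, 0, 0, 0, 0, -1],
  [0, 0, 0, 0, 0, 0, -1],
  [0, 0, 0, 0, 0, -0.02, -1],
  [0, 0, 0, 0, 0, -0.06, -1],
  [0, 0, 0, 0, 0, -0.12, -1],
  [0, 0, 0, 0, 0, -0.18, -1],
  [0, 0, 0, 0, 0, -0.24, -1],
  [0, 0, 0, 0, 0, -0.28, -1],
  [0, 0, 0, 0, 0, -0.32, -1],
  [0, 0, 0, 0, 0, -0.34, -1],
  [0, 0, 0, 0, 0, -0.34, -1],
])

```text
time: 19.45
tool_pos: [0.6342, 0.0091, 0.2128]
orientation: [3.126, 0.297, 0.006]
force: [1.3, -0.4, -3.8]
opening: 0.0457
finger_force: 40.0
```

Run:
```python
from h import *
s=r.get_state();print(s["tool_pos"],s["opening"],s["force"],s["finger_force"])
mv(cab(-.008,.03),.215,5.6)
```

```text
[0.63423666 0.00913904 0.21280682] 0.04571435787531537 [ 1.30921997 -0.44594576 -3.80020987] 39.998442605137825
move [ 0.003 -0.008  0.175] [-0.2947  0.4792 -0.0048]
```

Jar A reads about 4 N, so it is full and goes to the drawer.

Call:
carry_out([
  [0, 0, 0.02, -0.02, 0.03, 0, -1],
  [0, 0, 0.05, -0.05, 0.08, 0, -1],
  [0, 0, 0.08, -0.09, 0.15, 0, -1],
  [0, 0, 0.12, -0.13, 0.22, 0, -1],
  [0, 0, 0.15, -0.17, 0.29, 0, -1],
  [0, 0, 0.175, -0.21, 0.35, 0, -1],
  [0, 0, 0.175, -0.25, 0.41, 0, -1],
  [0, 0, 0.175, -0.28, 0.455, 0, -1],
  [0, 0, 0.175, -0.295, 0.48, 0, -1],
  [0, 0, 0.175, -0.295, 0.48, 0, -1],
  [0, 0, 0.175, -0.295, 0.48, 0, -1],
  [0, 0, 0.175, -0.295, 0.48, 0, -1],
])

```text
time: 20.45
tool_pos: [0.5335, -0.2526, 0.2096]
orientation: [-3.136, -0.154, 0.001]
force: [-0.1, 0.3, -4.5]
opening: 0.0456
finger_force: 40.0
```

Run:
```python
from h import *
s=r.get_state();print(tocab(s["tool_pos"]),s["tool_pos"],s["opening"],s["force"],s["finger_force"])
mv(cab(-.008,.03),.0535,5.6)
col,P=cloud("top");cv2.imwrite("pics/t2.png",col[:,:,::-1])
```

```text
[-0.0089258   0.03145913] [ 0.53354692 -0.25256202  0.20957808] 0.045596383201258965 [-0.09425938  0.28697141 -4.53320717] 39.99840231612325
move [-0.004  0.001  0.001] [0.0021 0.0036 0.3121]
```

View pics/t2.png

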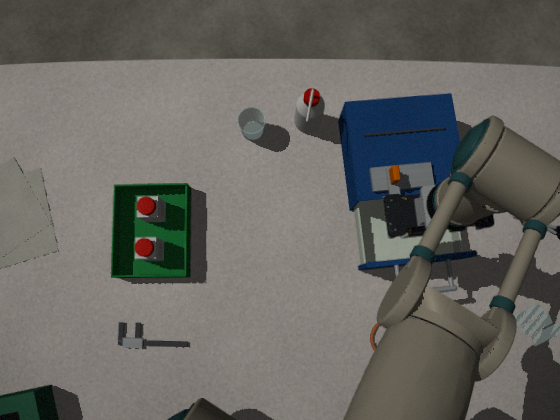

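Both empties stand in the crate at (147,206) and (145,248). The gripper is over the open drawer around (410,215), and the bystanders are undisturbed. Lower the jar.

Call:
carry_out([
  [0, 0, 0, 0, 0.002, 0.05, -1],
  [0, 0, 0, 0, 0.002, 0.12, -1],
  [0, 0, 0, 0, 0.002, 0.19, -1],
  [0, 0, 0, 0, 0.002, 0.25, -1],
  [0, 0, 0, 0, 0.002, 0.285, -1],
  [0, 0, 0, 0, 0.002, 0.3, -1],
  [0, 0, 0, 0, 0.002, 0.308, -1],
  [0, 0, 0, 0, 0.002, 0.312, -1],
  [0, 0, 0, 0, 0.002, 0.312, -1],
  [0, 0, 0, 0, 0.002, 0.312, -1],
])

```text
time: 21.33
tool_pos: [0.5348, -0.2554, 0.056]
orientation: [3.136, 0.154, 0.004]
force: [0.9, -0.0, -4.8]
opening: 0.0457
finger_force: 40.0
```

Run:
```python
from h import *
s=r.get_state();print(tocab(s["tool_pos"]),s["tool_pos"],s["opening"],s["force"],s["finger_force"])
```

```text
[-0.00797927  0.02846899] [ 0.53478072 -0.25544553  0.05596396] 0.0457345327554821 [ 0.85595905 -0.03359418 -4.76096235] 39.99828312546015
```

Still fully carried, so lower about 3 mm more before releasing.

Call:
carry_out([
  [0, 0, 0, 0, 0, 0.003, -1],
  [0, 0, 0, 0, 0, 0.005, -1],
  [0, 0, 0, 0, 0, 0.005, -1],
  [0, 0, 0, 0, 0, 0.005, -1],
])

```text
time: 21.67
tool_pos: [0.534, -0.2553, 0.0526]
orientation: [3.137, 0.153, 0.002]
force: [-0.6, 0.5, -3.4]
opening: 0.0459
finger_force: 40.0
```

Call:
carry_out([
  [0, 0, 0, 0, 0, 0, 0.3],
  [0, 0, 0, 0, 0, 0, 0.3],
  [0, 0, 0, 0, 0, 0, 0.3],
  [0, 0, 0, 0, 0, 0, 0.3],
  [0, 0, 0, 0, 0, -0.04, 0.3],
  [0, 0, 0, 0, 0, -0.11, 0.3],
  [0, 0, 0, 0, 0, -0.19, 0.3],
  [0, 0, 0, 0, 0, -0.27, 0.3],
  [0, 0, 0, 0, 0, -0.33, 0.3],
  [0, 0, 0, -0.08, 0.08, -0.36, 0.3],
  [0, 0, 0, -0.15, 0.16, -0.36, 0.3],
  [0, 0, 0, -0.2, 0.2, -0.36, 0.3],
])

```text
time: 22.67
tool_pos: [0.4562, -0.3522, 0.2335]
orientation: [3.134, 0.157, 0.005]
force: [-0.1, -0.2, -0.9]
opening: 0.0615
finger_force: 0.0
```

Call:
carry_out([
  [0, 0, 0, -0.08, 0.08, 0, 0.3],
  [0, 0, 0, -0.16, 0.16, 0, 0.3],
  [0, 0, 0, -0.24, 0.24, 0, 0.3],
  [0, 0, 0, -0.24, 0.3, 0, 0.3],
  [0, 0, 0, -0.24, 0.3, 0, 0.3],
  [0, 0, 0, -0.24, 0.3, 0, 0.3],
])

```text
time: 23.17
tool_pos: [0.348, -0.5174, 0.2309]
orientation: [3.135, 0.145, -0.002]
force: [0.7, -0.1, 0.4]
opening: 0.0611
finger_force: 0.0
```

Run:
```python
from h import *
s=r.get_state();print(s["tool_pos"],s["force"])
for c in("top","scene"):
    col,P=cloud(c);cv2.imwrite(f"pics/{c}3.png",col[:,:,::-1]);Z=P[...,2];H,S,V=np.moveaxis(cv2.cvtColor(col,cv2.COLOR_RGB2HSV),-1,0);C=tocab(P)
    red=((H<6)|(H>174))&(S>150)&(Z>.08)&(Z<.12)&(P[...,0]<.7)
    n,l,st,ce=cv2.connectedComponentsWithStats(red.astype(np.uint8))
    for i in range(1,n):
        if st[i,4]>50:
            m=P[l==i];m=m[m[:,2]>np.median(m[:,2])-.004];q=rect(m);print(c,q,np.percentile(m[:,2],[10,50,90]).round(4),tocab(q[0]/1000))
```

```text
[ 0.34800457 -0.51741061  0.23094083] [ 0.6622475  -0.13541015  0.43522608]
top (array([586.4, 292. ]), array([37.1, 36.3]), 46.6) [0.095  0.0975 0.1001] [0.09681497 0.56826461]
top (array([ 534.4, -255.1]), array([36.6, 39. ]), 18.3) [0.1024 0.1045 0.1067] [-0.00832446  0.02885001]
top (array([497.9, 291.9]), array([36.5, 37.5]), 1.7) [0.0956 0.0977 0.0997] [0.00872758 0.57680118]
scene (array([ 534.7, -255.8]), array([38.7, 35.4]), 70.6) [0.1011 0.1042 0.1074] [-0.0080942   0.02812408]
scene (array([496.8, 292. ]), array([39.6, 35.9]), 38.4) [0.0942 0.0967 0.0987] [0.00764259 0.57700804]
scene (array([586.8, 291.7]), array([38.5, 36.8]), 44.4) [0.0945 0.0968 0.0994] [0.09718378 0.56792701]
```

View pics/scene3.png

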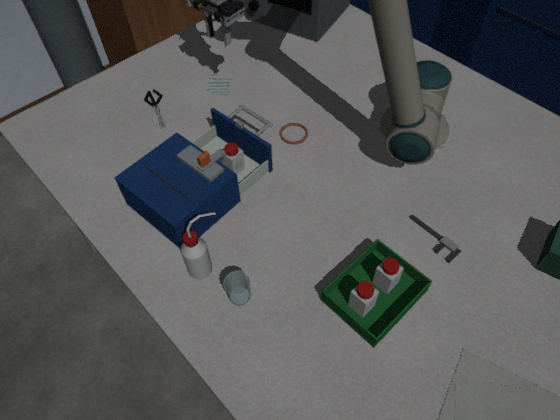

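The scene picture shows one jar upright in the drawer with its cap at (232,150), and two upright in the crate at (363,297) and (388,273). The measured cap heights (0.104 m and 0.097 m) match standing on the floors, and the arm is clear.

```bash
python3 -c "
from workcell import r
print(r.job_done())"
```

```text
the job is handed in; nothing more can be done
None
```

The job is handed in: the catch was slid aside, the drawer pulled open, the one full jar stood upright in the drawer and the two empty jars stood upright in the crate, finished at about 23 s; the verdict was not shown.

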